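Gauge a blind weld boss on its pin nest, then turn it over and hold it hole-up

ROBOT

A 6-joint arm with a two-finger parallel gripper is mounted at the origin on a cart in front of the work surface, level with it; the furniture and walls round the work are solid. World frame = base frame: x ahead of the robot, y to its left, z up, the work surface at z = 0. Lengths are in mm, angles in degrees, forces in N, time in s.
With the tool pointing down it reaches from about 300 to 850 mm from the base axis. Payload 4.2 kg.
Tool frame: the origin (TCP) lies on the centre line of the jaws, within the pads' length; the fingertips stand 14 mm ahead of it and the grasp point (between the pads) lies 5 mm behind it (env.finger_overhang is the z of the fingertips in the tool frame, in mm); z points along the fingers, y is the line along which they close (so a half turn about z gives the same grasp; the last joint's range is limited). The gripper opens to 91 mm and grips with 3 to 60 N. Pads are 32 mm wide; open, the fingers measure 118 mm over their backs; the gripper's body (76 mm by 178 mm) begins 60 mm behind the grasp point.
Start: joints at [-1.146, 18.312, 89.639, -0, 72.044, -1.146], TCP at [575.015, 0, 227.976] pointing down, gripper open.
Joint ranges: [-177.97, 177.97], [-48.28, 115.42], [12.27, 149.76], [-77.06, 257.06], [2.81, 150.46], [-146.56, 146.56]. Speed limits (degrees/s): [147.25, 147.25, 180, 180, 180, 180].

INTERFACE

Orientations are given as [roll, pitch, yaw] about the fixed x, y, z axes, in that order (R = Rz(yaw) Ry(pitch) Rx(roll)).
In Python, from workcell import sensors, viewer, env gives the robot as it stands. The module is installed in compiled form; this text tells all that it offers.
- The arm moves only by the tool step_arm, never from a script. Its argument "plan" is one flat list of numbers, 6 for each row, row after row: the shift along the tool's x, y, z in cm, then the turn, a rotation vector about the tool's x, y, z in rad. In form: [x, y, z, wx, wy, wz, x, y, z, wx, wy, wz, ...]. A call has 1 to 5 rows; each row shifts and turns the commanded pose from where the row before left it, along the tool's axes as they then stand; what a row does not reach is not made up. A row lasts 1/12 s, in which the tool goes at most 41.7 mm and 7.16 degrees, less where a joint would pass 70% of its speed; a pose out of reach is approached as far as the arm can. A call is refused whole if a number of a shift passes 4.17 or a number of a turn 0.125, either way. A call with a gripper value outside its range is refused whole. "hand" is the finger opening in cm, from 0 to 9.12, set as the call begins (left out, the last holds). The fingers move at their own pace and stop on an object; "newtons" is the grip in N (left out, the last holds). Time passes only in rows, so rows that do not move let the fingers close. It gives the time, the measured TCP pose, the force, the opening and the grip force at its end, in the units of the state.
- sensors.state(): the state, without advancing time (a new reading comes with each control period).
- viewer.grab_frame(name): name is "scene" or "side" or "wrist"; returns a dict with "img" (480x640x3 uint8, red, green, blue), "fx", "fy", "cx", "cy" (pixels), "position" and "attitude" of the camera in the world. Camera axes: x right, y down, z forward; pixel columns grow to the right and rows downward; lengths in mm; the calibration is good to about 2 mm. A picture is of the moment at which its call begins. There is no depth.
- env.job_done(): hands the job in; it is judged then, once.
Trained networks look in a picture, given as the dict that the camera call returned (one of the last four; its "shot" number tells which), for a name from the list of things; names that differ only in an ending like _2 or _b are one class to them, and where a whole thing is asked for, a point or a joint stands for the part that bears it (a point fixed in the world has none). Each returns a list of dicts, best first, with "score" (0 to 1); they miss things now and then, are a little off and sometimes report something else, mostly with a low value. They report only what shows in the picture. A call takes as long as a camera call. They do not tell look-alikes from the thing itself.
- viewer.boxes_of(name, picture): "location" ([column, row] in pixels, amid what is visible of it).
- viewer.pinpoint(name, picture): "location" ([column, row] in pixels: a listed point, or the origin of a listed thing).
The state is a dict: "time_s": time; "qpos": joint angles; "qvel": joint speeds; "effort": joint torques, N m; "ee_pos": TCP position; "ee_rot": TCP orientation; "force": force on the tool from outside, world axes, zero at the start; "torque": the same for the moment, N m; "gripper_width": finger opening in mm; "gripper_force": force on a finger pad.
Only numpy, scipy, OpenCV 4.12 (cv2) and the standard library are available. Lean on these libraries where they do the work, as an engineer would, in place of code of your own. Each camera call takes 0.05 s, during which the arm holds its last target. There are 200 camera calls.

TASK

The blind boss lying on the bench has to go over the gauge pin before its thread-saver plug is screwed in. Find its drilled end by look or feel, stand the block drilled end down over the pin of the gauge nest until it sits fully home, flat on the pocket floor (the wrong end stops high on the pin). Then lift it out, turn it end for end and hold it in the gripper with the hole straight up, still and about a hand's breadth clear above the bench, and finish while still holding it there; leave the other things on the bench where they are.

Things in the scene. Friction and masses are not known exactly. Their poses are not given: they have to be found in the camera images.
- boss: the blind weld boss: plain square steel block 36 x 36 x 56 mm, about 0.45 kg, with a blind hole in ONE of its 36 x 36 ends; the other end is solid. Origin at the block's centre; x runs along the 56 mm and points out of the drilled end (x up = hole-up); y, z square to the long sides. It starts lying loose on a long side (centre 18 mm above the bench), the drilled end pointing any way
- boss_hole (a point): centre of the mouth of the round blind hole (20 mm diameter, 30 mm deep, 8 mm least wall), 28 mm from the block's centre along its +x; axes as the block's
- boss_closed (a point): centre of the solid plain end, 28 mm from the block's centre along its -x; axes as the block's
- gauge: the gauge nest, fixed to the bench: dark steel plate 130 (x) x 104 (y) mm, 8 mm thick, with four low steel rails (30 mm long, 16 wide, tops 20 mm above the bench, 3 mm lead-in chamfers, screw heads to 22 mm) round a square pocket, and a pin in its middle; corner screw heads to 14 mm. Origin on the bench under the pocket's centre; x, y along the pocket's sides, z up
- gauge_seat (a point): centre of the pocket's floor, 8 mm above the bench; axes as the gauge's. The pocket is 38.4 x 38.4 mm and 12 mm deep: the block fits any of the four ways round with 1.2 mm of play a side. To the right of the nest stands the tall orange welding machine (0.3 m high, its side about 0.31 m right of the bench middle, y = -0.31): lean the wrist away from it
- gauge_pin (a point): tip of the upright pin, 24 mm above the pocket's floor (32 mm above the bench); 15 mm diameter, the last 5 mm tapered. A block put in solid end down stops here, 24 mm short of home
- coupon: bystander, loose: flat rusty steel test plate with a weld bead across it, 150 x 65 x 8 mm, lying on the bench; origin at its underside's centre, z up
- caliper: bystander, loose: steel vernier caliper, 74 x 210 x 12 mm, lying on the bench; origin at its underside's centre, z up
- nut_1: bystander, loose: loose steel hex nut, 27 mm across, 12 mm high; origin at its underside's centre, z up
- nut_2: bystander, loose: loose steel hex nut, 27 mm across, 12 mm high; origin at its underside's centre, z up
- magnet_holder: bystander, loose: red triangular magnetic corner holder, 58 x 100 x 20 mm; origin at its underside's centre, z up
- pipe_cut_a: bystander, loose: rusty pipe off-cut standing on end, 43 mm diameter, 70 mm tall; origin at its underside's centre, z up
- try_square: bystander, loose: try square lying flat, 168 x 100 x 14 mm; origin at its underside's centre, z up
Things that resemble listed ones, but are neither listed nor needed, are in the scene too. What is shaped like the coupon but yellow is not meant.

How it is judged (in metres and radians):
On the way:
1. the block sits drilled end down over the pin, fully home on the pocket floor (within 1.8 mm) and upright (z of boss_hole in the frame of gauge_seat between -0.003 and 0.0018 m and horizontal distance between boss_hole and gauge_seat below 0.003 m and angle between boss's own x axis and vertical above 3.0816 rad), for 0.3 s.
At the end, for the whole second after the job is handed in: the block is held in the fingers with its hole straight up (within 10 degrees), its lower (solid) end 60 to 300 mm above the bench, at rest, out of the gauge nest (angle between boss's own x axis and vertical below 0.17 rad and height (world z) of boss_closed between 0.06 and 0.3 m and contact force between boss and the fingers above 1 N and linear speed of boss below 0.02 m/s and angular speed of boss below 0.15 rad/s and contact force between boss and gauge below 0.1 N); the arm keeps its last pose, push and grip.
It fails at once if one of the bystanders is pushed more than 25 mm from its place (distance of any of coupon, caliper, nut_1, nut_2, magnet_holder, pipe_cut_a, try_square from where it was at the start of the episode above 0.025 m).
It also fails if it takes over 72 s, if anything falls off the work surface, if the arm or the gripper's body presses on something with over 40 N, if the wrist force passes 120 N, or if a joint passes its speed limit or range.

## Working session

There is one attempt and no reset: what is moved stays moved. The work goes in short steps, Python scripts to look and compute and a tool call to move; the robot and the scene stay as the last step left them, time stands still between calls to the robot, and variables do not carry over. Pictures are saved under pics/ and viewed, at most 10 in all, crops included, and the job is handed in when it is done.

Besides the shell and the picture viewer there is one more tool, called after "Emit:" as a command line: name --argument value ..., lists and objects as JSON in quotes. step_arm: Moves the arm, as the interface text tells. Its arguments: {"type":"object","properties":{"plan":{"type":"array","items":{"type":"number"}},"hand":{"type":"number"},"newtons":{"type":"number"}},"required":["plan"]}

```bash
mkdir -p pics; cat > h.py <<'E'
import numpy as np, cv2
from scipy.spatial.transform import Rotation as R
from workcell import sensors, viewer, env
def rot(a):
    a=np.array(a,float)
    if a.shape==(3,3): return a
    if a.size==4: return R.from_quat(a).as_matrix()
    return R.from_euler('xyz',a,degrees=True).as_matrix()
def ray(p,uv):
    d=np.array([(uv[0]-p['cx'])/p['fx'],(uv[1]-p['cy'])/p['fy'],1.])
    return np.array(p['position'],float), rot(p['attitude'])@d
def at(p,uv,z):
    o,d=ray(p,uv); return o+d*(z-o[2])/d[2]
def proj(p,X):
    c=rot(p['attitude']).T@(np.array(X,float)-p['position']); return [p['fx']*c[0]/c[2]+p['cx'],p['fy']*c[1]/c[2]+p['cy']]
def save(p,n): cv2.imwrite(f'pics/{n}.png',cv2.cvtColor(p['img'],cv2.COLOR_RGB2BGR))
E
python3 - <<'E'
from h import *
Z=dict(boss=18,boss_hole=18,boss_closed=18,gauge=0,gauge_pin=32,gauge_seat=8,coupon=0,caliper=0,nut_1=0,magnet_holder=0,pipe_cut_a=0,try_square=0)
for c in ['scene','side','wrist']:
    p=viewer.grab_frame(c); save(p,c+'0'); print(c,p['position'],p['attitude'],p['fx'])
    for n in Z:
        for d in viewer.pinpoint(n,p)[:3]:
            print(n,round(d['score'],2),np.round(d['location']),np.round(at(p,d['location'],Z[n])[:2]))
s=sensors.state();print(s)
E
```

```text
scene [-346.83962009 -872.08310686  929.1715837 ] [-122.96140428   -0.45768185  -43.71442664] 607.2116688186475
boss 0.67 [240. 226.] [522. 316.]
boss_hole 0.5 [242. 228.] [517. 299.]
boss_closed 0.7 [236. 219.] [535. 352.]
gauge 0.67 [301. 271.] [517.  57.]
gauge_pin 0.62 [303. 262.] [517.  49.]
gauge_seat 0.77 [304. 268.] [524.  50.]
coupon 0.81 [344. 305.] [ 498. -116.]
coupon 0.73 [282. 217.] [659. 291.]
caliper 0.86 [206. 209.] [524. 481.]
nut_1 0.54 [309. 226.] [685. 200.]
magnet_holder 0.44 [389. 278.] [ 662. -118.]
try_square 0.81 [333. 220.] [758. 177.]
side [ 163.8843528  1217.12183168  599.5482355 ] [-114.34705544   -0.73631497 -158.4221995 ] 548.1692546659182
boss 0.84 [315. 302.] [511. 330.]
boss 0.25 [349. 259.] [508. 119.]
boss_hole 0.63 [322. 297.] [505. 307.]
boss_closed 0.97 [301. 305.] [533. 350.]
gauge 0.72 [351. 258.] [516.  78.]
gauge 0.23 [351. 250.] [530.  39.]
gauge_pin 0.94 [348. 242.] [531.  61.]
gauge_seat 0.72 [322. 296.] [511. 288.]
gauge_seat 0.71 [352. 248.] [527.  43.]
coupon 0.77 [265. 288.] [641. 291.]
coupon 0.75 [383. 229.] [ 491. -122.]
caliper 0
[... 641 characters left out ...]
137.] [516.  61.]
{'time_s': 1.95, 'qpos': array([-1.14603093e+00,  1.83105664e+01,  8.96372230e+01, -1.06056930e-03,
        7.20434700e+01, -1.14400536e+00]), 'qvel': array([ 0.06041291,  0.04086692, -0.04300797,  0.03183423,  0.05249309,
        0.00785351]), 'effort': array([-1.03228747e-03, -4.12351549e+01, -2.32229519e+01,  7.25993654e-02,
        3.77309381e-02,  4.25808615e-07]), 'ee_pos': array([ 5.75030754e+02, -6.67110806e-03,  2.28001372e+02]), 'ee_rot': array([1.79991281e+02, 1.18326743e-03, 8.99983012e+01]), 'force': array([ 0.43391717, -0.14143395, -0.03834396]), 'torque': array([-0.01451214,  0.05680242,  0.04072169]), 'gripper_force': 0.0, 'gripper_width': 91.38099884017625}
```

View montage.

```bash
python3 - <<'E'
import cv2,numpy as np
a=cv2.imread('pics/scene0.png');b=cv2.imread('pics/side0.png');w=cv2.imread('pics/wrist0.png')
c=lambda i,x,y,W,H:cv2.resize(i[y:y+H,x:x+W],(400,300),interpolation=cv2.INTER_CUBIC)
cv2.imwrite('pics/m0.png',np.vstack([np.hstack([c(a,180,160,280,210),c(b,200,180,240,180)]),np.hstack([c(a,205,195,80,60),c(w,0,0,640,480)])]))
E
```

```text
(no output)
```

View pics/m0.png

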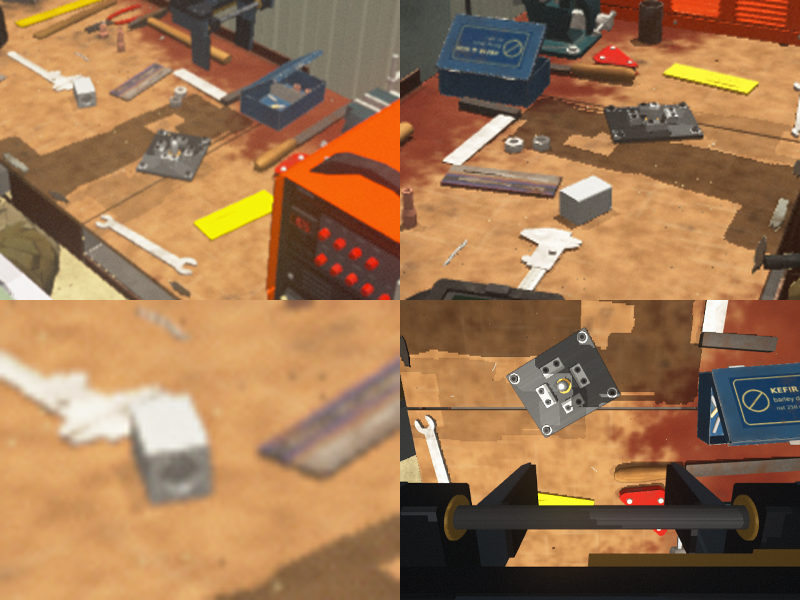

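The boss is at scene pixel (240,226). Its dark round hole is in the end facing the scene camera (about -y), and the side view shows the plain end. It is the only grey block. The gauge is the dark plate with the pin at wrist pixel (261,136). I'll move near the boss for a close look.

Emit:
step_arm --plan '[3.5, -1.36, 0, 0, 0, 0, 3.5, -1.36, 0, 0, 0, 0, 3.5, -1.36, 0, 0, 0, 0, 3.5, -1.36, 0, 0, 0, 0, 3.5, -1.36, 0, 0, 0, 0]'

```text
time_s: 2.37
ee_pos: [506.2, 176.4, 228.1]
ee_rot: [180.0, -0.0, 90.0]
force: [0.1, 0.5, -0.0]
gripper_width: 91.7
gripper_force: 0.0
```

Emit:
step_arm --plan '[3.5, -1.36, 0, 0, 0, 0, 3.5, -1.36, 0, 0, 0, 0, 0, 0, 0, 0, 0, 0.12, 0, 0, 0, 0, 0, 0.12, 0, 0, 0, 0, 0, 0.12]'

```text
time_s: 2.78
ee_pos: [479.3, 246.0, 228.0]
ee_rot: [180.0, 0.0, 69.2]
force: [-0.0, -0.5, -0.4]
gripper_width: 91.3
gripper_force: 0.0
```

```bash
cat >> h.py <<'E'
import json
def log():
    s=sensors.state()
    open('log.txt','a').write(json.dumps([list(s['qpos']),list(s['ee_pos']),list(s['ee_rot'])])+'\n')
    return s
E
python3 - <<'E'
from h import *
log()
p=viewer.grab_frame('wrist'); save(p,'w1'); import pickle; pickle.dump(p,open('w1.pkl','wb'))
for n in ['boss','boss_hole','boss_closed','caliper','nut_1']:
    for d in viewer.pinpoint(n,p)[:2]: print(n,round(d['score'],2),np.round(d['location']),np.round(at(p,d['location'],18 if 'b' in n[:1] else 0)[:2]))
s=sensors.state(); print(s['ee_pos'],s['ee_rot'],s['qpos'],s['time_s'],p['position'],p['attitude'])
w=cv2.imread('pics/wrist0.png')
a=cv2.resize(w[40:240,160:360],(400,400),interpolation=cv2.INTER_CUBIC)
cv2.imwrite('pics/m1.png',np.hstack([a,cv2.resize(cv2.imread('pics/w1.png'),(400,300)).repeat(1,0) if 0 else cv2.copyMakeBorder(cv2.resize(cv2.imread('pics/w1.png'),(400,300)),0,100,0,0,0)]))
E
```

```text
boss 0.86 [335. 106.] [521. 324.]
boss_hole 0.94 [331. 140.] [508. 298.]
boss_closed 0.72 [337.  67.] [533. 353.]
nut_1 0.88 [533. 165.] [674. 211.]
nut_1 0.59 [506. 202.] [643. 186.]
[479.87837859 244.79416131 227.98070347] [ 1.79997857e+02 -1.92730565e-03  6.94636465e+01] [ 2.58038315e+01  1.50407650e+01  9.43447502e+01 -2.32721113e-04
  7.06116112e+01  4.63402623e+01] 3.0833 [506.56742664 317.21400837 385.29580773] [ 1.64376250e+02 -1.85829340e-02 -2.08003005e+01]
```

View pics/m1.png

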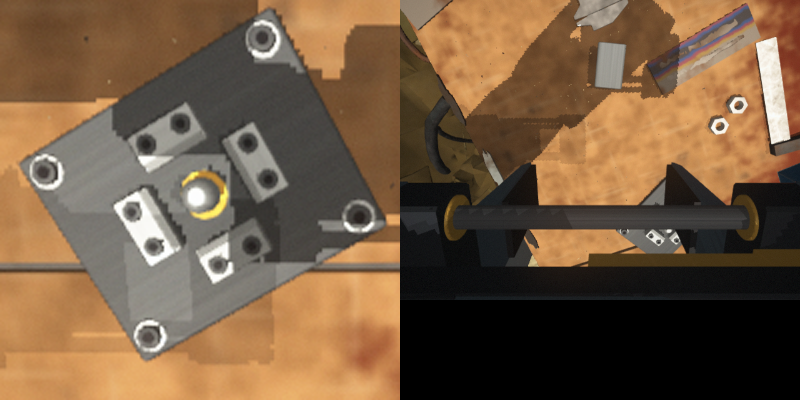

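```bash
python3 - <<'E'
from h import *; import pickle
w=dict(position=[575.23122644,76.20094141,385.27890745],attitude=[164.375236,-.0034,.0459],fx=414.03,fy=414.03,cx=320,cy=240)
p=pickle.load(open('w1.pkl','rb')); print(p['cx'],p['cy'],p['fy'])
w.update(cx=p['cx'],cy=p['cy'],fy=p['fy'])
c=np.array([at(w,(u/2+160,v/2+40),14)[:2] for u,v in [(262,38),(44,172),(149,336),(358,216)]])
print(c.round(1),c.mean(0)); 
for i in range(4):
    d=c[(i+1)%4]-c[i]; print(np.hypot(*d),np.degrees(np.arctan2(d[1],d[0]))%90)
# rails at z=22: screws
r=np.array([at(w,(u/2+160,v/2+40),21)[:2] for u,v in [(146,144),(180,123),(248,143),(268,180),(132,211),(154,246),(251,246),(219,265)]]);print('rails mean',r.mean(0))
print('pin',at(w,(204/2+160,193/2+40),28))
im=p['img'][40:160,290:390]; hsv=cv2.cvtColor(im,cv2.COLOR_RGB2HSV)
m=((hsv[...,1]<50)&(hsv[...,2]>90)).astype(np.uint8)
n,l,st,ce=cv2.connectedComponentsWithStats(m)
for i in range(1,n):
    if st[i,4]>300:
        cn=cv2.findContours((l==i).astype(np.uint8),0,1)[0][0]
        b=cv2.boxPoints(cv2.minAreaRect(cn))+[290,40]
        X=np.array([at(p,q,36)[:2] for q in b]); print(st[i],b.round(),X.round(1),X.mean(0),[ (np.hypot(*(X[(k+1)%4]-X[k])).round(1),np.degrees(np.arctan2(*(X[(k+1)%4]-X[k])[::-1])).round(1)) for k in range(4)])
E
```

```text
321.6967534930635 235.91444605205638 414.0293422331165
[[549.7 125.1]
 [454.2  71.2]
 [495.6  -1.2]
 [590.5  52.6]] [522.48975516  61.93661322]
109.69152693329973 29.456972335328715
83.43232629256944 29.792781092018046
109.06179025778104 29.571270174656078
83.21344835627377 29.359914156047807
rails mean [522.31559194  61.57873482]
pin [525.13869649  62.91755244  28.        ]
[  22   27   50   75 3146] [[310. 138.]
 [317.  66.]
 [361.  71.]
 [355. 142.]] [[492.9 307. ]
 [517.8 356.4]
 [549.3 341.2]
 [525.7 291. ]] [521.43084199 323.90989064] [(np.float64(55.3), np.float64(63.2)), (np.float64(34.9), np.float64(-25.9)), (np.float64(55.5), np.float64(-115.2)), (np.float64(36.5), np.float64(153.9))]
```

```bash
cat >> h.py <<'E'
def togo(pos,M):
    "shift (cm, present tool axes) and rotvec (rad, tool axes) to target"
    s=log(); M0=R.from_euler('xyz',s['ee_rot'],degrees=True)
    sh=M0.inv().apply(np.array(pos)-s['ee_pos'])/10; rv=(M0.inv()*R.from_matrix(M)).as_rotvec()
    print('shift now',sh.round(3),'rot',rv.round(4),'| shift in target axes',(M.T@(np.array(pos)-s['ee_pos'])/10).round(3))
def dirs(a): a=np.radians(a); return np.array([np.cos(a),np.sin(a),0])
def tool(z,x): 
    z=z/np.linalg.norm(z); x=x-z*(x@z); x/=np.linalg.norm(x); return np.array([x,np.cross(z,x),z]).T
E
cat > t.py <<'E'
from h import *
h=dirs(-116); a=np.radians(15)
M=tool(np.sin(a)*h-np.cos(a)*np.array([0,0,1]),-h)
g=np.array([521.4,323.9,26])-13*h
togo(g+5*M[:,2]-80*M[:,2],M); togo(g+5*M[:,2],M)
E
python3 t.py
```

```text
shift now [12.09   1.421 12.954] rot [ 0.0125 -0.2616  0.0948] | shift in target axes [15.109  0.264  9.362]
shift now [10.029  1.224 20.681] rot [ 0.0125 -0.2616  0.0948] | shift in target axes [15.109  0.264 17.362]
```

Emit:
step_arm --plan '[0, 0, 0, 0.004, -0.087, 0.0315, 0, 0, 0, 0.004, -0.087, 0.0315, 0, 0, 0, 0.004, -0.087, 0.0315]' --hand 6.2 --newtons 40

```text
time_s: 3.33
ee_pos: [480.1, 244.5, 228.9]
ee_rot: [179.9, 15.1, 63.8]
force: [0.1, -0.1, -0.6]
gripper_width: 74.4
gripper_force: 0.0
```

Emit:
step_arm --plan '[3.02, 0.05, 1.87, 0, 0, 0, 3.02, 0.05, 1.87, 0, 0, 0, 3.02, 0.05, 1.87, 0, 0, 0, 3.02, 0.05, 1.87, 0, 0, 0, 3.02, 0.05, 1.87, 0, 0, 0]'

```text
time_s: 3.75
ee_pos: [536.3, 354.0, 97.3]
ee_rot: [180.0, 15.0, 64.0]
force: [1.6, 0.2, 0.1]
gripper_width: 62.5
gripper_force: 0.0
```

```bash
python3 t.py; python3 -c "
from h import *
p=viewer.grab_frame('side'); save(p,'s2'); i=cv2.imread('pics/s2.png')[150:390,160:480]; cv2.imwrite('pics/s2c.png',cv2.resize(i,(800,600)))"
```

```text
shift now [-0.146 -0.016 -0.084] rot [ 0.     -0.0008 -0.0002] | shift in target axes [-0.146 -0.016 -0.084]
shift now [-0.152 -0.016  7.916] rot [ 0.     -0.0008 -0.0002] | shift in target axes [-0.146 -0.016  7.916]
```

View pics/s2c.png

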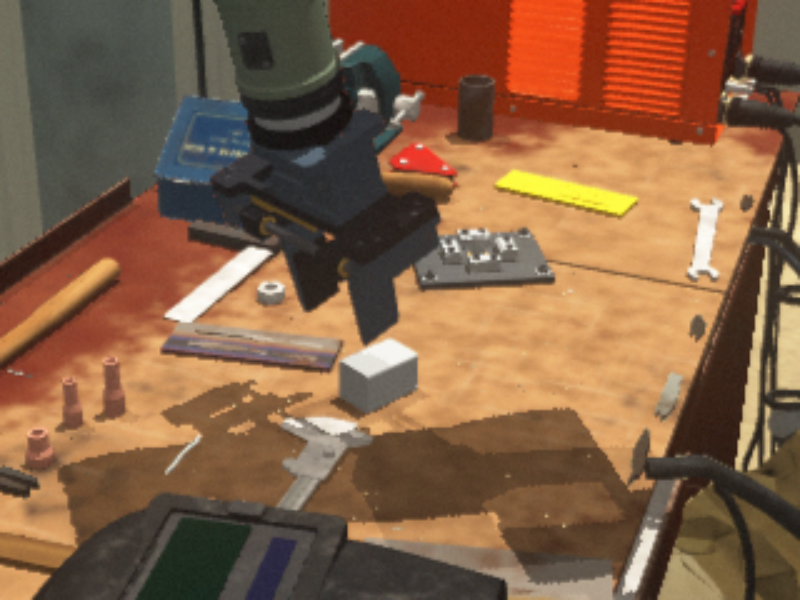

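The open fingers are above the block, at about (375,370) in the crop. The caliper jaws are just behind its closed end and the coupon is off to the side, both clear. I'll descend now.

Emit:
step_arm --plan '[-0.15, -0.02, 2, 0, 0, 0, 0, 0, 2, 0, 0, 0, 0, 0, 2, 0, 0, 0, 0, 0, 1.9, 0, 0, 0, 0, 0, 0, 0, 0, 0]'

```text
time_s: 4.22
ee_pos: [523.6, 331.3, 19.3]
ee_rot: [-179.8, 15.4, 64.0]
force: [0.2, -0.5, 0.7]
gripper_width: 62.3
gripper_force: 0.0
```

Emit:
step_arm --plan '[0, 0, 0, 0, 0, 0, 0, 0, 0, 0, 0, 0, 0, 0, 0, 0, 0, 0, 0, 0, 0, 0, 0, 0, 0, 0, 0, 0, 0, 0]' --hand 2

```text
time_s: 4.63
ee_pos: [526.5, 334.3, 24.0]
ee_rot: [179.9, 14.8, 63.9]
force: [-0.5, 0.4, 3.1]
gripper_width: 36.0
gripper_force: 40.0
```

```bash
python3 t.py; cat log.txt
```

```text
shift now [ 1.030e-01  5.000e-03 -7.731e+00] rot [ 0.0012 -0.0029 -0.0014] | shift in target axes [ 8.100e-02 -4.000e-03 -7.731e+00]
shift now [ 0.08  -0.005  0.269] rot [ 0.0012 -0.0029 -0.0014] | shift in target axes [ 0.081 -0.004  0.269]
[[25.94733598571119, 15.0431813990167, 94.34006354927655, -0.00949427637649687, 70.61019850059567, 46.79719237518873], [479.3312617021755, 245.97361146311806, 227.98948683322416], [179.9889832228225, 0.0013520979974086043, 69.15329500365107]]
[[25.803831524124497, 15.04076501552723, 94.34475021732881, -0.00023272111278528092, 70.61161123790536, 46.340262264736225], [479.8783785877212, 244.79416131426908, 227.98070347174], [179.99785737202862, -0.0019273056516980328, 69.46364654634257]]
[[25.803831524124497, 15.04076501552723, 94.34475021732881, -0.00023272111278528092, 70.61161123790536, 46.340262264736225], [479.8783785877212, 244.79416131426908, 227.98070347174], [179.99785737202862, -0.0019273056516980328, 69.46364654634257]]
[[35.894339709350845, 36.57518878547307, 79.75374141298205, -7.167899873769653, 77.02461263848171, 64.33460230701026], [536.2726729883959, 354.0320693060898, 97.25507210819113], [179.9948576665441, 14.952999168651495, 63.98895902129335]]
[[35.894339709350845, 36.57518878547307, 79.75374141298205, -7.167899873769653, 77.02461263848171, 64.33460230701026], [536.2726729883959, 354.0320693060898, 97.25507210819113], [179.9948576665441, 14.952999168651495, 63.98895902129335]]
[[35.05086517028182, 38.98407165560787, 86.9995220581589, -7.789225912937054, 67.22367895251325, 64.97298087520328], [526.5301722305711, 334.32521120333763, 23.97746703377797], [179.91147902829937, 14.834999059442572, 63.91775345521695]]
[[35.05086517028182, 38.98407165560787, 86.9995220581589, -7.789225912937054, 67.22367895251325, 64.97298087520328], [526.5301722305711, 334.32521120333763, 23.97746703377797], [179.91147902829937, 14.834999059442572, 63.91775345521695]]
```

```bash
cat > kin.py <<'E'
from h import *
from scipy.optimize import least_squares
Rz=lambda a:R.from_euler('z',a,degrees=True).as_matrix()
Ry=lambda a:R.from_euler('y',a,degrees=True).as_matrix()
LO=np.array([-177.97,-48.28,12.27,-77.06,2.81,-146.56]);HI=np.array([177.97,115.42,149.76,257.06,150.46,146.56])
def fk(q,P,s4=1):
    a1,b,d1,L2,e,L3,T,w=P
    A=Rz(q[0]);F=A@Ry(q[1]+q[2]);W=F@Rz(s4*q[3]);V=W@Ry(q[4]);M=V@Rz(q[5]+90)
    return A@np.array([a1,b,d1])+A@Ry(q[1])@[0,0,L2]+F@[e,0,L3]+V@[w,0,T],M
def data():
    D=[json.loads(l) for l in open('log.txt')]
    D.append([[-1.14603093,18.3105664,89.637223,0,72.04347,-1.144],[575.03,0,228.0],[180,0,90]])
    return D
def fit():
    D=data()
    f=lambda P:np.concatenate([fk(q,P)[0]-p for q,p,_ in D]+[(P-[0,11,300,350,0,350,200,0])*.01])
    r=least_squares(f,[0,11,300,350,0,350,200,0]); return r.x,np.abs(r.fun[:-8]).max()
def ik(pos,M,P,q0):
    f=lambda q:(lambda p,m:np.concatenate([(p-pos)/100,(R.from_matrix(m.T@M)).as_rotvec()*2]))(*fk(q,P))
    r=least_squares(f,np.clip(q0,LO+.5,HI-.5),bounds=(LO,HI)); return r.x,np.abs(r.fun).max()
E
python3 - <<'E'
from kin import *
D=data()
for q,p,e in D:
    M=R.from_euler('xyz',e,degrees=True).as_matrix()
    print([np.degrees(np.linalg.norm(R.from_matrix(fk(q,[0]*8,s)[1].T@M).as_rotvec())).round(3) for s in (1,-1)])
P,err=fit(); print(P.round(1),err)
E
```

```text
[np.float64(0.0), np.float64(0.019)]
[np.float64(0.0), np.float64(0.0)]
[np.float64(0.0), np.float64(0.0)]
[np.float64(0.0), np.float64(14.336)]
[np.float64(0.0), np.float64(14.336)]
[np.float64(0.0), np.float64(15.578)]
[np.float64(0.0), np.float64(15.578)]
[np.float64(0.009), np.float64(0.009)]
[-1.000e-01  1.150e+01  1.400e+02  5.910e+02  2.470e+01  4.169e+02
  3.211e+02 -3.000e-01] 0.05929334377105988
```

```bash
cat > plan.py <<'E'
from kin import *
P,_=fit()
qn=np.array(data()[-2][0])
a=np.radians(14.85); G=np.array([522.4,61.7,0]); up=np.array([0,0,1.])
# TCP offset from block centre along -h (=tool-ish x) and depth, from the grasp
s=json.loads(open('log.txt').readlines()[-1]); 
T0=R.from_euler('xyz',[179.91,14.835,63.92],degrees=True).as_matrix(); tcp0=np.array([526.53,334.33,23.98])
B=np.array([dirs(-116),np.cross(up,dirs(-116)),up]).T   # boss axes at grasp
c0=np.array([521.4,323.9,18.]); rel=T0.T@(c0-tcp0); relR=T0.T@B   # boss in tool
# lateral is set by the grip: jaws centre it
rel[1]=0
def tcp_for(center,bx,bz):
    "tool pose for boss centre, boss x dir, boss z dir (boss z = away from fingers' tips)"
    Bn=np.array([bx,np.cross(bz,bx),bz]).T; M=Bn@relR.T; return center-M@rel,M
if __name__=='__main__':
    print('rel',rel.round(1))
    rng=np.random.default_rng(0)
    def sols(pos,M,n=25):
        out=[]
        for k in range(n):
            q,e=ik(pos,M,P,rng.uniform(LO,HI) if k else qn)
            if e<1e-3 and not any(np.abs(q-o).max()<2 for o in out): out.append(q)
        return out
    for psi in [29.5,119.5,-150.5,-60.5]:
        for nm,c,bx in [('seat',G+[0,0,36],-up),('end',np.array([450,100,230.]),up)]:
            p,M=tcp_for(c,bx,-dirs(psi))
            for q in sols(p,M): print(psi,nm,q.round(0),'elbow z',round((P[2]+P[3]*np.cos(np.radians(q[1])))))
E
python3 plan.py
```

```text
rel [-9.7  0.   8.8]
119.5 seat [-18.  55.  89.  42. 103. -66.] elbow z 480
119.5 end [-17.  51. 101.  53. 124. 113.] elbow z 516
-150.5 seat [  14.   62.   68.  -17.  124. -104.] elbow z 416
-150.5 end [ 19.  58.  79. -20. 147.  76.] elbow z 456
-60.5 seat [  41.   47.  121.  -75.   78. -102.] elbow z 543
-60.5 end [ 51.  46. 124. -72. 108.  80.] elbow z 551
```

```bash
cat > path.py <<'E'
from plan import *
from scipy.spatial.transform import Slerp
def track(p0,M0,p1,M1,q,n=12,show=True):
    S=Slerp([0,1],R.from_matrix([M0,M1])); ok=0
    for t in np.linspace(0,1,n+1)[1:]:
        q2,e=ik(p0+(p1-p0)*t,S(t).as_matrix(),P,q); ok=max(ok,e); dq=np.abs(q2-q).max(); q=q2
        if show: print(round(t,2),q.round(0),'e',round(e,4),'maxdq',round(dq))
    return q,ok
if __name__=='__main__':
    for al in [-60.5]:
      for hz in [36,61,86,136]:
        p,M=tcp_for(G+[0,0,hz],-up,-dirs(-60.5)); q,e=ik(p,M,P,[41,47,121,-70,78,-102]); print(hz,q.round(1),round(e,4))
    ph,Mh=tcp_for(G+[0,0,136],-up,-dirs(-60.5))
    p1=tcp0+[0,0,180]
    q1,e=ik(p1,T0,P,qn); print(q1.round(0),e)
    print('rot total',np.degrees(np.linalg.norm(R.from_matrix(T0.T@Mh).as_rotvec())))
    print('direct slerp'); track(p1,T0,ph,Mh,q1)
    # yaw first about vertical
    print('joint interp, TCP z and tool tilt')
    q2=ik(ph,Mh,P,[41,47,121,-70,78,-102])[0]
    for t in np.linspace(0,1,7):
        x,m=fk(q1+(q2-q1)*t,P); print(x.round(0),m[:,2].round(2),m[:,0].round(2))
E
python3 path.py
```

```text
36 [  41.3   47.1  120.5  -75.3   78.  -102.4] 0.0
61 [  41.3   44.2  120.5  -74.7   78.8 -105.2] 0.0
86 [  41.3   41.4  120.3  -74.1   79.6 -108.2] 0.0
136 [  41.3   35.9  119.4  -73.1   81.4 -114.4] 0.0
[35. 30. 75. -7. 88. 62.] 1.6689227777533233e-12
rot total 141.55479276533592
direct slerp
0.08 [ 35.  26.  83. -11.  78.  73.] e 0.0 maxdq 11
0.17 [ 36.  23.  90. -16.  70.  85.] e 0.0 maxdq 12
0.25 [ 37.  20.  96. -23.  63.  99.] e 0.0 maxdq 14
0.33 [ 38.  18. 102. -31.  58. 116.] e 0.0 maxdq 17
0.42 [ 39.  17. 107. -41.  55. 135.] e 0.0 maxdq 19
0.5 [ 39.  17. 110. -47.  54. 147.] e 0.0897 maxdq 12
0.58 [ 36.  16. 110. -44.  54. 147.] e 0.3174 maxdq 3
0.67 [ 32.  15. 110. -42.  53. 147.] e 0.5475 maxdq 4
0.75 [ 28.  14. 111. -40.  51. 147.] e 0.7855 maxdq 4
0.83 [ 23.  11. 113. -37.  46. 147.] e 1.0382 maxdq 5
0.92 [ 16.   9. 116. -32.  38. 147.] e 1.3129 maxdq 8
1.0 [  7.   6. 122. -25.  25. 147.] e 1.6083 maxdq 13
joint interp, TCP z and tool tilt
[527. 334. 204.] [-0.11 -0.23 -0.97] [ 0.42  0.87 -0.26]
[516. 267. 167.] [-0.08 -0.44 -0.89] [-0.15  0.89 -0.43]
[509. 204. 147.] [-0.02 -0.63 -0.78] [-0.69  0.57 -0.44]
[506. 150. 140.] [ 0.07 -0.76 -0.64] [-0.98  0.07 -0.18]
[508. 108. 140.] [ 0.18 -0.85 -0.5 ] [-0.89 -0.36  0.28]
[513.  80. 145.] [ 0.32 -0.87 -0.36] [-0.45 -0.48  0.75]
[519.  67. 148.] [ 0.47 -0.84 -0.26] [ 0.12 -0.22  0.97]
```

Emit:
step_arm --plan '[-0.4, 0, -1.5, 0, 0, 0, -1.05, 0, -3.97, 0, 0, 0, -1.05, 0, -3.97, 0, 0, 0, -1.05, 0, -3.97, 0, 0, 0, -1.05, 0, -3.97, 0, 0, 0]'

```text
time_s: 5.05
ee_pos: [525.5, 334.1, 203.9]
ee_rot: [-180.0, 15.0, 63.9]
force: [0.2, 0.9, -4.1]
gripper_width: 35.6
gripper_force: 40.0
```

```bash
cat > way.py <<'E'
from path import *
import sys
ph,Mh=tcp_for(G+[0,0,136],-up,-dirs(-60.5)); q2=ik(ph,Mh,P,[41,47,121,-70,78,-102])[0]
s=log(); q=np.array(s['qpos']); x,M=fk(q,P); print(q.round(1),s['ee_pos'].round(1),s['gripper_width'],s['gripper_force'],'fk err',(x-s['ee_pos']).round(2))
t=float(sys.argv[1]); n=int(sys.argv[2]); w=[]
x1,M1=fk(q+(q2-q)*t,P)
# n equal rows: fixed body-frame twist, by fixed increments
rv=R.from_matrix(M.T@M1).as_rotvec(); S=R.from_rotvec(rv/n)
A=sum((R.from_rotvec(rv*k/n).as_matrix() for k in range(n)))  # shift made before turn in each row (check)
A2=sum((R.from_rotvec(rv*(k+1)/n).as_matrix() for k in range(n)))
d=M.T@(x1-x)/10
print('target',x1.round(1),M1.round(3).tolist()); print('row turn',(rv/n).round(4),'row shift',np.linalg.solve(A,d).round(3),'or',np.linalg.solve(A2,d).round(3))
_,e=track(x,M,x1,M1,q,6,False); print('ik err',e)
E
python3 way.py 0.3333 10
```

```text
[35.1 30.4 75.1 -7.2 87.7 62.2] [525.5 334.1 203.9] 35.637274348586544 39.99638406559825 fk err [-0.08 -0.02 -0.01]
target [508.  203.5 147.3] [[-0.692, 0.721, -0.024], [0.572, 0.529, -0.627], [-0.44, -0.448, -0.779]]
row turn [-0.0017 -0.0477 -0.1155] row shift [-0.987 -0.153  1.104] or [-0.909 -0.265  1.149]
ik err 2.822329261094104e-13
```

Emit:
step_arm --plan '[-0.95, -0.2, 0.9, -0.002, -0.048, -0.115, -0.95, -0.2, 0.9, -0.002, -0.048, -0.115, -0.95, -0.2, 0.9, -0.002, -0.048, -0.115, -0.95, -0.2, 0.9, -0.002, -0.048, -0.115, -0.95, -0.2, 0.9, -0.002, -0.048, -0.115]'

```text
time_s: 5.47
ee_pos: [500.8, 278.9, 176.4]
ee_rot: [-167.4, 25.4, 100.8]
force: [0.3, 0.6, -3.5]
gripper_width: 35.6
gripper_force: 40.0
```

Emit:
step_arm --plan '[-0.95, -0.2, 0.9, -0.002, -0.048, -0.115, -0.95, -0.2, 0.9, -0.002, -0.048, -0.115, -0.95, -0.2, 0.9, -0.002, -0.048, -0.115, -0.95, -0.2, 0.9, -0.002, -0.048, -0.115, -0.95, -0.2, 0.9, -0.002, -0.048, -0.115]'

```text
time_s: 5.88
ee_pos: [505.9, 215.2, 162.8]
ee_rot: [-150.0, 26.3, 140.7]
force: [0.8, -0.5, -3.2]
gripper_width: 36.0
gripper_force: 40.0
```

```bash
python3 way.py 0.5 10
```

```text
[ 38.2  31.9  88.1 -28.9  87.9   3.1] [505.9 215.2 162.8] 36.04361421569027 39.994752276688814 fk err [-0.05  0.24 -0.18]
target [508.1 114.2 148.1] [[-0.891, -0.413, 0.187], [-0.357, 0.386, -0.851], [0.279, -0.825, -0.491]]
row turn [ 0.0343 -0.0288 -0.125 ] row shift [-0.132 -0.571  0.885] or [-0.036 -0.551  0.907]
ik err 1.5896145092858842e-12
```

Emit:
step_arm --plan '[-0.08, -0.54, 0.83, 0.031, -0.026, -0.115, -0.08, -0.54, 0.83, 0.031, -0.026, -0.115, -0.08, -0.54, 0.83, 0.031, -0.026, -0.115, -0.08, -0.54, 0.83, 0.031, -0.026, -0.115, -0.08, -0.54, 0.83, 0.031, -0.026, -0.115]'

```text
time_s: 6.3
ee_pos: [494.0, 169.4, 149.8]
ee_rot: [-130.6, 10.5, 172.2]
force: [0.5, 0.6, -3.8]
gripper_width: 35.9
gripper_force: 40.0
```

Emit:
step_arm --plan '[-0.08, -0.54, 0.83, 0.031, -0.026, -0.115, -0.08, -0.54, 0.83, 0.031, -0.026, -0.115, -0.08, -0.54, 0.83, 0.031, -0.026, -0.115, -0.08, -0.54, 0.83, 0.031, -0.026, -0.115, -0.08, -0.54, 0.83, 0.031, -0.026, -0.115]'

```text
time_s: 6.72
ee_pos: [500.4, 120.6, 147.2]
ee_rot: [-121.8, -12.1, -162.5]
force: [0.6, 0.2, -4.9]
gripper_width: 35.7
gripper_force: 40.0
```

```bash
python3 way.py 1 12
```

```text
[ 39.8  33.8 102.6 -48.3  85.4 -51.1] [500.4 120.6 147.2] 35.71649750274204 39.99414447695017 fk err [-0.01  0.06 -0.07]
target [519.5  66.9 147.6] [[0.125, -0.871, 0.475], [-0.224, -0.491, -0.842], [0.967, -0.001, -0.256]]
row turn [ 0.038   0.0026 -0.1195] row shift [ 0.134 -0.145  0.449] or [ 0.149 -0.111  0.455]
ik err 8.927353994941674e-10
```

Emit:
step_arm --plan '[0.14, -0.13, 0.42, 0.036, 0.0025, -0.115, 0.14, -0.13, 0.42, 0.036, 0.0025, -0.115, 0.14, -0.13, 0.42, 0.036, 0.0025, -0.115, 0.14, -0.13, 0.42, 0.036, 0.0025, -0.115, 0.14, -0.13, 0.42, 0.036, 0.0025, -0.115]'

```text
time_s: 7.13
ee_pos: [501.8, 97.9, 145.4]
ee_rot: [-119.5, -41.0, -144.7]
force: [0.1, 0.6, -4.7]
gripper_width: 35.6
gripper_force: 40.0
```

Emit:
step_arm --plan '[0.14, -0.13, 0.42, 0.036, 0.0025, -0.115, 0.14, -0.13, 0.42, 0.036, 0.0025, -0.115, 0.14, -0.13, 0.42, 0.036, 0.0025, -0.115, 0.14, -0.13, 0.42, 0.036, 0.0025, -0.115, 0.14, -0.13, 0.42, 0.036, 0.0025, -0.115]'

```text
time_s: 7.55
ee_pos: [510.5, 76.7, 147.3]
ee_rot: [-138.4, -68.2, -109.8]
force: [0.2, 0.5, -3.9]
gripper_width: 35.6
gripper_force: 40.0
```

```bash
cat > seat.py <<'E'
from path import *
import sys
hz=float(sys.argv[1]); dx,dy=(float(v) for v in sys.argv[2:4]) if len(sys.argv)>3 else (0,0)
p,M=tcp_for(G+[dx,dy,hz],-up,-dirs(-60.5)); togo(p,M); s=log(); print(s['qpos'].round(1),s['ee_pos'].round(1),s['time_s'],s['force'].round(1))
E
python3 seat.py 136
```

```text
shift now [ 0.262 -0.505  1.203] rot [ 0.0958  0.0101 -0.284 ] | shift in target axes [ 0.365 -0.297  1.244]
[  41.7   36.5  115.3  -66.9   83.9 -102. ] [510.5  76.7 147.3] 7.55 [ 0.2  0.5 -3.9]
```

Emit:
step_arm --plan '[0, 0, 0, 0.032, 0.0034, -0.0947, 0, 0, 0, 0.032, 0.0034, -0.0947, 0, 0, 0, 0.032, 0.0034, -0.0947, 0.36, -0.3, 1.24, 0, 0, 0, 0, 0, 0, 0, 0, 0]'

```text
time_s: 7.97
ee_pos: [519.5, 66.1, 148.1]
ee_rot: [-178.8, -75.2, -62.0]
force: [-0.0, -0.1, -2.6]
gripper_width: 35.7
gripper_force: 40.0
```

```bash
python3 seat.py 136; python3 - <<'E'
from h import *
V=[]
for c in ['scene','side']:
    p=viewer.grab_frame(c); save(p,c+'3')
    i=cv2.imread(f'pics/{c}3.png'); u,v=map(int,proj(p,[522,62,80])); V.append(cv2.resize(i[v-60:v+60,u-53:u+53],(400,452),interpolation=cv2.INTER_CUBIC))
    for n in ['boss','boss_hole','boss_closed']:
        print(c,n,[(round(d['score'],2),np.round(d['location'],1)) for d in viewer.pinpoint(n,p)[:1]])
    print('expected',[np.round(proj(p,[522.4,61.7,z]),1) for z in (136,108,164)])
cv2.imwrite('pics/m3.png',np.hstack(V))
E
```

```text
shift now [-0.065 -0.039 -0.057] rot [ 0.002  -0.0009 -0.0053] | shift in target axes [-0.065 -0.039 -0.057]
[  41.2   35.9  119.4  -73.    81.5 -114.1] [519.5  66.1 148.1] 7.9667 [-0.  -0.1 -2.6]
scene boss [(0.73, array([300.4, 224. ]))]
scene boss_hole [(0.61, array([301.2, 230.8]))]
scene boss_closed [(0.71, array([302.9, 215. ]))]
expected [array([301. , 224.7]), array([301. , 234.2]), array([301., 215.])]
side boss []
side boss_hole []
side boss_closed []
expected [array([353. , 202.9]), array([352.5, 213.9]), array([353.5, 191.7])]
```

View pics/m3.png

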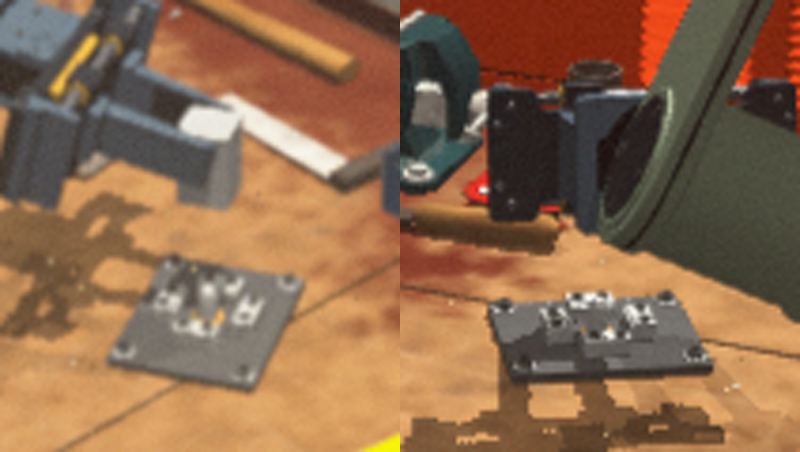

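The block is held upright above the nest, closed end up at crop (210,120), with the pin at (208,300) below it. The scene pixels agree with the expected ones. I'll lower it.

Emit:
step_arm --plan '[-0.06, -0.04, -0.06, 0.002, -0.001, -0.005, -2.25, 0, 0.6, 0, 0, 0, -2.25, 0, 0.6, 0, 0, 0, -2.25, 0, 0.6, 0, 0, 0, 0, 0, 0, 0, 0, 0]'

```text
time_s: 8.78
ee_pos: [518.9, 67.1, 74.8]
ee_rot: [179.0, -75.2, -59.5]
force: [-0.3, -0.5, -4.5]
gripper_width: 35.8
gripper_force: 40.0
```

Emit:
step_arm --plan '[0, 0, 0, 0, 0, 0, 0, 0, 0, 0, 0, 0]'

```text
time_s: 8.95
ee_pos: [519.8, 67.3, 79.6]
ee_rot: [-179.6, -75.4, -60.9]
force: [0.0, -0.7, -4.3]
gripper_width: 35.6
gripper_force: 40.0
```

```bash
python3 seat.py 66; python3 - <<'E'
from h import *
V=[]
for c in ['scene','wrist']:
    p=viewer.grab_frame(c); save(p,c+'4')
    i=cv2.imread(f'pics/{c}4.png'); u,v=map(int,proj(p,[522,62,40])); print(u,v)
    k=40 if c=='scene' else 200
    V.append(cv2.resize(i[max(v-k,0):v+k,max(u-k,0):u+k],(400,400),interpolation=cv2.INTER_CUBIC))
cv2.imwrite('pics/m4.png',np.hstack(V))
E
```

```text
shift now [-0.184  0.048  0.062] rot [-0.0007 -0.0037 -0.0005] | shift in target axes [-0.183  0.048  0.063]
[  41.4   43.6  120.4  -74.6   79.2 -105.8] [519.8  67.3  79.6] 8.95 [ 0.  -0.7 -4.3]
300 256
324 368
```

View pics/m4.png

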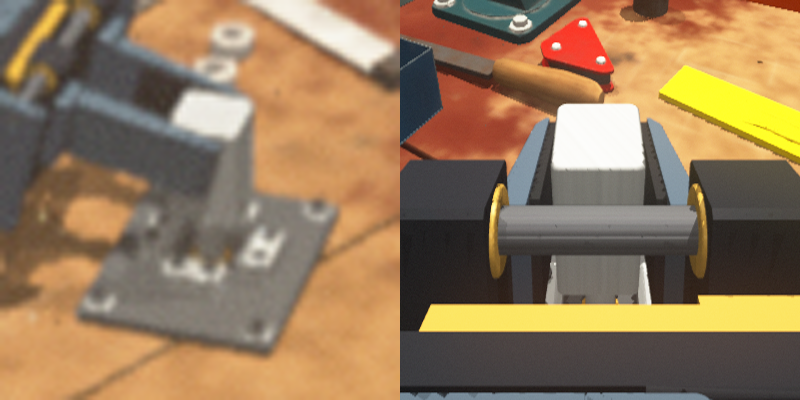

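The block is centred above the pin, with the rails symmetric on both sides in the wrist view. I'll lower it in stages and watch the force.

Emit:
step_arm --plan '[-0.18, 0.045, 0.06, 0, -0.0035, 0, -0.5, 0, 0.13, 0, 0, 0, -0.5, 0, 0.13, 0, 0, 0, 0, 0, 0, 0, 0, 0, 0, 0, 0, 0, 0, 0]'

```text
time_s: 9.47
ee_pos: [519.1, 66.7, 66.1]
ee_rot: [-179.9, -75.1, -60.7]
force: [0.1, 0.6, -3.7]
gripper_width: 35.9
gripper_force: 40.0
```

```bash
python3 seat.py 56;python3 seat.py 40
```

```text
shift now [ 0.149 -0.041 -0.036] rot [0.0001 0.0006 0.0007] | shift in target axes [ 0.149 -0.042 -0.036]
[  41.3   45.   120.6  -74.8   78.5 -104.4] [519.1  66.7  66.1] 9.4667 [ 0.1  0.6 -3.7]
shift now [-1.397 -0.041  0.374] rot [0.0001 0.0006 0.0007] | shift in target axes [-1.397 -0.04   0.374]
[  41.3   45.   120.6  -74.8   78.5 -104.4] [519.1  66.7  66.1] 9.4667 [ 0.1  0.6 -3.7]
```

Emit:
step_arm --plan '[-0.35, -0.03, 0.09, 0, 0, 0, -0.35, 0, 0.09, 0, 0, 0, -0.35, 0, 0.09, 0, 0, 0, -0.35, 0, 0.09, 0, 0, 0, 0, 0, 0, 0, 0, 0]'

```text
time_s: 9.88
ee_pos: [519.2, 67.0, 51.0]
ee_rot: [180.0, -75.1, -60.6]
force: [0.6, 0.3, -3.4]
gripper_width: 35.5
gripper_force: 40.0
```

```bash
python3 seat.py 36
```

```text
shift now [-0.321 -0.013  0.108] rot [0.0001 0.0012 0.0011] | shift in target axes [-0.321 -0.013  0.108]
[  41.3   46.7  120.5  -75.1   78.1 -102.8] [519.2  67.   51. ] 9.8833 [ 0.6  0.3 -3.4]
```

Emit:
step_arm --plan '[-0.16, 0, 0.05, 0, 0, 0, -0.16, 0, 0.05, 0, 0, 0, -0.1, 0, 0.03, 0, 0, 0, 0, 0, 0, 0, 0, 0, 0, 0, 0, 0, 0, 0]'

```text
time_s: 10.3
ee_pos: [519.5, 66.9, 47.9]
ee_rot: [-179.7, -75.2, -60.9]
force: [-0.9, 0.2, -1.6]
gripper_width: 36.1
gripper_force: 40.0
```

```bash
python3 seat.py 36
```

```text
shift now [-0.03   0.005  0.004] rot [-0.0003 -0.0001 -0.0002] | shift in target axes [-0.03   0.005  0.004]
[  41.3   47.1  120.5  -75.2   78.  -102.3] [519.5  66.9  47.9] 10.3 [-0.9  0.2 -1.6]
```

Emit:
step_arm --plan '[-0.1, 0, 0.027, 0, 0, 0, -0.1, 0, 0.027, 0, 0, 0, 0, 0, 0, 0, 0, 0, 0, 0, 0, 0, 0, 0]'

```text
time_s: 10.63
ee_pos: [519.5, 66.9, 47.9]
ee_rot: [-179.5, -75.4, -61.0]
force: [-3.0, 4.7, 6.8]
gripper_width: 35.7
gripper_force: 40.0
```

```bash
python3 seat.py 36
```

```text
shift now [-0.026  0.003  0.004] rot [-0.0005 -0.0046 -0.001 ] | shift in target axes [-0.026  0.003  0.004]
[  41.4   47.3  120.5  -75.3   78.2 -102.1] [519.5  66.9  47.9] 10.6333 [-3.   4.7  6.8]
```

It's bottomed at the right height, with the force rising. I'll open slightly so it settles flat, then regrip.

Emit:
step_arm --plan '[0.1, 0, -0.027, 0, 0, 0, 0, 0, 0, 0, 0, 0, 0, 0, 0, 0, 0, 0, 0, 0, 0, 0, 0, 0, 0, 0, 0, 0, 0, 0]' --hand 4.3

```text
time_s: 11.05
ee_pos: [519.4, 66.8, 46.4]
ee_rot: [-179.8, -75.1, -60.8]
force: [0.7, 0.2, -0.2]
gripper_width: 42.9
gripper_force: 0.0
```

Emit:
step_arm --plan '[0, 0, 0, 0, 0, 0, 0, 0, 0, 0, 0, 0, 0, 0, 0, 0, 0, 0, 0, 0, 0, 0, 0, 0, 0, 0, 0, 0, 0, 0]'

```text
time_s: 11.47
ee_pos: [519.4, 66.9, 46.4]
ee_rot: [-179.8, -75.1, -60.8]
force: [0.7, -0.0, -0.1]
gripper_width: 42.7
gripper_force: 0.0
```

```bash
python3 seat.py 36; python3 - <<'E'
from h import *
V=[]
for c in ['scene','wrist']:
    p=viewer.grab_frame(c); save(p,c+'5')
    i=cv2.imread(f'pics/{c}5.png'); u,v=map(int,proj(p,[522,62,40])); print([np.round(proj(p,[522.4,61.7,z]),1) for z in (8,64)])
    k=40 if c=='scene' else 200
    V.append(cv2.resize(i[max(v-k,0):v+k,max(u-k,0):u+k],(400,400),interpolation=cv2.INTER_CUBIC))
    print([(round(d['score'],2),np.round(d['location'],1)) for d in viewer.pinpoint('boss_closed',p)[:1]])
cv2.imwrite('pics/m5.png',np.hstack(V))
E
```

```text
shift now [ 0.117 -0.001 -0.029] rot [-0.0002  0.0009  0.    ] | shift in target axes [ 0.117 -0.001 -0.029]
[  41.3   47.3  120.5  -75.3   77.9 -102.2] [519.4  66.9  46.4] 11.4667 [ 0.7 -0.  -0.1]
[array([301. , 266.7]), array([301. , 248.8])]
[(0.53, array([301.4, 246.8]))]
[array([322.6, 365.6]), array([322.6, 268.6])]
[(0.73, array([321.3, 264.1]))]
```

View pics/m5.png

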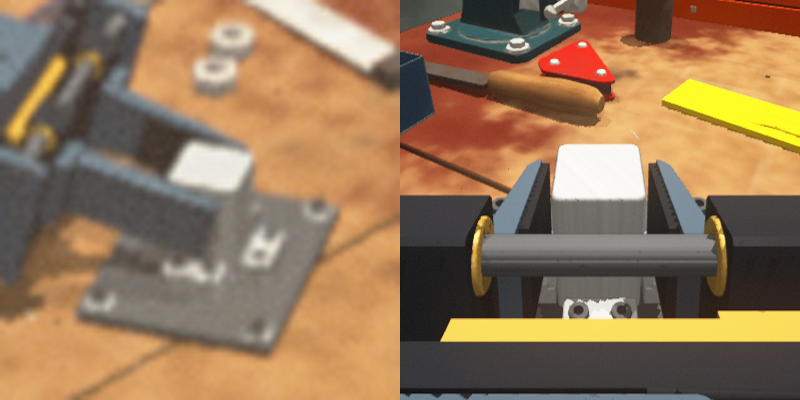

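```bash
python3 - <<'E'
from h import *
p=viewer.grab_frame('wrist')
u,v=map(int,proj(p,[522,62,40])); o=np.array([u-200,v-200])
for z in (62,64,66):
    print(z,[(np.array(proj(p,np.array([522.4,61.7,z])+a*18*dirs(-60.5)+b*18*dirs(29.5)))-o).round(1).tolist() for a,b in [(1,-1),(1,1),(-1,-1),(-1,1)]])
E
```

```text
62 [[239.9, 135.0], [159.1, 135.1], [248.3, 186.9], [151.2, 187.0]]
64 [[240.1, 131.2], [158.9, 131.3], [248.6, 182.7], [150.9, 182.8]]
66 [[240.4, 127.4], [158.7, 127.4], [248.9, 178.4], [150.6, 178.5]]
```

Emit:
step_arm --plan '[0, 0, 0, 0, 0, 0, 0, 0, 0, 0, 0, 0, 0, 0, 0, 0, 0, 0, 0, 0, 0, 0, 0, 0, 0, 0, 0, 0, 0, 0]' --hand 2 --newtons 40

```text
time_s: 12.13
ee_pos: [519.5, 66.9, 46.5]
ee_rot: [-179.8, -75.1, -60.8]
force: [-0.4, 0.3, 0.9]
gripper_width: 35.4
gripper_force: 40.0
```

Emit:
step_arm --plan '[0.5, 0, -0.13, 0, 0, 0, 1, 0, -0.26, 0, 0, 0, 1, 0, -0.26, 0, 0, 0, 2, 0, -0.53, 0, 0, 0, 3, 0, -0.8, 0, 0, 0]'

```text
time_s: 12.55
ee_pos: [518.8, 66.5, 123.6]
ee_rot: [179.4, -75.0, -60.0]
force: [1.0, 1.2, -3.3]
gripper_width: 35.6
gripper_force: 40.0
```

Emit:
step_arm --plan '[3, 0, -0.8, 0, 0, 0, 3, 0, -0.8, 0, 0, 0, 3, 0, -0.8, 0, 0, 0, 0, 0, 0, 0, 0, 0]'

```text
time_s: 12.88
ee_pos: [519.6, 66.7, 223.5]
ee_rot: [-177.4, -75.2, -63.1]
force: [-0.2, -0.4, -3.1]
gripper_width: 35.8
gripper_force: 40.0
```

```bash
cat > endp.py <<'E'
from path import *
s=log(); q=np.array(s['qpos']); print(q.round(1),s['ee_pos'],s['gripper_width'],s['gripper_force'],s['force'])
for psi in (-60.5,-75,-90,-110):
  for c in ([470,100,230],[500,80,230],[520,150,230]):
    p,M=tcp_for(np.array(c,float),up,-dirs(psi)); 
    for q0 in ([51,46,124,-72,108,80],[40,46,110,-50,108,80]):
        q1,e=ik(p,M,P,q0)
        if e<1e-3: print(psi,c,q1.round(0)); break
E
python3 endp.py
```

```text
[  41.3   28.2  116.9  -72.    84.5 -123.6] [519.57641201  66.70669119 223.52993794] 35.829320642830105 39.99758619815111 [-0.24864945 -0.43499851 -3.0584205 ]
-60.5 [470, 100, 230] [ 49.  46. 122. -74. 108.  78.]
-75 [470, 100, 230] [ 45.  48. 112. -66. 114.  71.]
-75 [500, 80, 230] [ 42.  48. 111. -70. 113.  70.]
-75 [520, 150, 230] [ 45.  51. 101. -70. 117.  63.]
-90 [470, 100, 230] [ 41.  50. 102. -59. 121.  66.]
-90 [500, 80, 230] [ 37.  51. 100. -63. 120.  64.]
-90 [520, 150, 230] [ 41.  54.  91. -63. 125.  58.]
-110 [470, 100, 230] [ 34.  54.  90. -50. 131.  62.]
-110 [500, 80, 230] [ 31.  55.  88. -54. 131.  59.]
-110 [520, 150, 230] [ 35.  58.  78. -55. 137.  54.]
```

```bash
sed -e "s/^ph,Mh=.*/ph,Mh=tcp_for(np.array([490,90,240.]),up,-dirs(-90)); q2=ik(ph,Mh,P,[39,50,101,-61,120,65])[0]; print(q2.round(0))/" way.py > way2.py; python3 way2.py 0.333 10; python3 - <<'E'
from way2 import *
E
python3 - <<'E'
import sys; sys.argv=['',1,10]
from way2 import *
for t in np.linspace(0,1,6):
    qq=q+(q2-q)*t; x,m=fk(qq,P); print(x.round(0),'wrist ctr',(x-m[:,2]*P[6]).round(0),m[:,2].round(2))
E
```

```text
[ 39.  50. 101. -62. 121.  63.]
[  41.3   28.2  116.9  -72.    84.5 -123.6] [519.6  66.7 223.5] 35.829320642830105 39.99758619815111 fk err [ 0.01  0.01 -0.01]
target [514.5  62.6 227.8] [[-0.798, -0.509, 0.321], [-0.326, -0.084, -0.942], [0.506, -0.857, -0.099]]
row turn [-0.0083  0.0241  0.1053] row shift [0.073 0.038 0.008] or [0.076 0.03  0.01 ]
ik err 4.449942423053848e-10
[ 39.  50. 101. -62. 121.  63.]
[  41.3   28.2  116.9  -72.    84.5 -123.6] [519.6  66.7 223.5] 35.829320642830105 39.99758619815111 fk err [ 0.01  0.01 -0.01]
[ 39.  50. 101. -62. 121.  63.]
[  41.3   28.2  116.9  -72.    84.5 -123.6] [519.6  66.7 223.5] 35.829320642830105 39.99758619815111 fk err [ 0.01  0.01 -0.01]
target [490.   96.  228.4] [[0.001, 1.0, 0.001], [-0.256, 0.002, -0.967], [-0.967, 0.001, 0.256]]
row turn [0.078  0.0791 0.2928] row shift [ 0.239 -0.115 -0.416] or [ 0.222 -0.214 -0.385]
ik err 0.14411753634428698
[520.  67. 224.] wrist ctr [366. 337. 306.] [ 0.48 -0.84 -0.26]
[517.  63. 226.] wrist ctr [394. 355. 279.] [ 0.39 -0.91 -0.16]
[513.  63. 228.] wrist ctr [420. 371. 249.] [ 0.29 -0.96 -0.07]
[506.  69. 230.] wrist ctr [445. 385. 217.] [ 0.19 -0.98  0.04]
[498.  80. 230.] wrist ctr [468. 397. 183.] [ 0.09 -0.98  0.15]
[490.  96. 228.] wrist ctr [490. 407. 146.] [ 0.   -0.97  0.26]Traceback (most recent call last):
  File "<stdin>", line 1, in <module>
  File "way2.py", line 5, in <module>
    t=float(sys.argv[1]); n=int(sys.argv[2]); w=[]
            ~~~~~~~~^^^
IndexError: list index out of range
```

Emit:
step_arm --plan '[0.07, 0.03, 0, -0.008, 0.024, 0.105, 0.07, 0.03, 0, -0.008, 0.024, 0.105, 0.07, 0.03, 0, -0.008, 0.024, 0.105, 0.07, 0.03, 0, -0.008, 0.024, 0.105, 0.07, 0.03, 0, -0.008, 0.024, 0.105]'

```text
time_s: 13.3
ee_pos: [516.9, 64.7, 219.9]
ee_rot: [-107.6, -59.2, -139.4]
force: [0.2, -0.4, -4.1]
gripper_width: 35.8
gripper_force: 40.0
```

Emit:
step_arm --plan '[0.07, 0.03, 0, -0.008, 0.024, 0.105, 0.07, 0.03, 0, -0.008, 0.024, 0.105, 0.07, 0.03, 0, -0.008, 0.024, 0.105, 0.07, 0.03, 0, -0.008, 0.024, 0.105, 0.07, 0.03, 0, -0.008, 0.024, 0.105]'

```text
time_s: 13.72
ee_pos: [513.9, 63.3, 221.3]
ee_rot: [-96.6, -31.0, -157.7]
force: [0.7, -0.2, -3.8]
gripper_width: 36.1
gripper_force: 40.0
```

```bash
python3 way2.py 0.5 10
```

```text
[ 39.  50. 101. -62. 121.  63.]
[ 40.6  36.1 111.7 -68.6  96.5 -61.1] [513.9  63.3 221.3] 36.14699501052624 39.993023201823235 fk err [ 0.   -0.01 -0.  ]
target [503.2  72.5 226.8] [[-0.857, 0.489, 0.16], [-0.176, 0.012, -0.984], [-0.483, -0.872, 0.076]]
row turn [0.0178 0.0181 0.1046] row shift [ 0.087 -0.052 -0.118] or [ 0.083 -0.063 -0.115]
ik err 1.5684096335080078e-09
```

Emit:
step_arm --plan '[0.085, -0.055, -0.116, 0.018, 0.018, 0.105, 0.085, -0.055, -0.116, 0.018, 0.018, 0.105, 0.085, -0.055, -0.116, 0.018, 0.018, 0.105, 0.085, -0.055, -0.116, 0.018, 0.018, 0.105, 0.085, -0.055, -0.116, 0.018, 0.018, 0.105]'

```text
time_s: 14.13
ee_pos: [509.4, 67.8, 225.7]
ee_rot: [-89.3, -1.1, -164.5]
force: [-0.5, -0.2, -3.3]
gripper_width: 36.2
gripper_force: 40.0
```

Emit:
step_arm --plan '[0.085, -0.055, -0.116, 0.018, 0.018, 0.105, 0.085, -0.055, -0.116, 0.018, 0.018, 0.105, 0.085, -0.055, -0.116, 0.018, 0.018, 0.105, 0.085, -0.055, -0.116, 0.018, 0.018, 0.105, 0.085, -0.055, -0.116, 0.018, 0.018, 0.105]'

```text
time_s: 14.55
ee_pos: [503.6, 72.5, 227.2]
ee_rot: [-84.9, 29.2, -168.2]
force: [-0.6, -0.1, -3.8]
gripper_width: 35.9
gripper_force: 40.0
```

```bash
python3 way2.py 1 10
```

```text
[ 39.  50. 101. -62. 121.  63.]
[ 39.6  43.  106.1 -65.5 109.    1.3] [503.6  72.5 227.2] 35.873108335213 39.99282270669937 fk err [-0.   -0.01  0.01]
target [490.   96.  228.4] [[0.001, 1.0, 0.001], [-0.256, 0.002, -0.967], [-0.967, 0.001, 0.256]]
row turn [ 0.0239 -0.0079  0.1029] row shift [ 0.017 -0.128 -0.244] or [ 0.001 -0.134 -0.241]
ik err 7.202384827488642e-15
```

Emit:
step_arm --plan '[0.01, -0.13, -0.24, 0.024, -0.008, 0.103, 0.01, -0.13, -0.24, 0.024, -0.008, 0.103, 0.01, -0.13, -0.24, 0.024, -0.008, 0.103, 0.01, -0.13, -0.24, 0.024, -0.008, 0.103, 0.01, -0.13, -0.24, 0.024, -0.008, 0.103]'

```text
time_s: 14.97
ee_pos: [497.3, 84.2, 230.4]
ee_rot: [-69.3, 57.5, -156.1]
force: [0.5, -0.5, -4.1]
gripper_width: 35.9
gripper_force: 40.0
```

Emit:
step_arm --plan '[0.01, -0.13, -0.24, 0.024, -0.008, 0.103, 0.01, -0.13, -0.24, 0.024, -0.008, 0.103, 0.01, -0.13, -0.24, 0.024, -0.008, 0.103, 0.01, -0.13, -0.24, 0.024, -0.008, 0.103, 0.01, -0.13, -0.24, 0.024, -0.008, 0.103]'

```text
time_s: 15.38
ee_pos: [490.3, 95.8, 229.2]
ee_rot: [0.7, 75.1, -89.2]
force: [-0.5, -0.0, -3.4]
gripper_width: 36.1
gripper_force: 40.0
```

Emit:
step_arm --plan '[0, 0, 0, 0, 0, 0, 0, 0, 0, 0, 0, 0, 0, 0, 0, 0, 0, 0, 0, 0, 0, 0, 0, 0, 0, 0, 0, 0, 0, 0]'

```text
time_s: 15.8
ee_pos: [490.6, 95.8, 229.8]
ee_rot: [-0.5, 75.1, -90.3]
force: [0.1, -0.1, -3.2]
gripper_width: 35.6
gripper_force: 40.0
```

```bash
python3 - <<'E'
from plan import *
s=log(); M=R.from_euler('xyz',s['ee_rot'],degrees=True).as_matrix(); b=M@relR[:,0]
print('boss x',b.round(3),'tilt deg',np.degrees(np.arccos(b[2])),'closed z',(s['ee_pos']+M@rel-28*b)[2],s['qvel'].round(2),s['gripper_force'],s['time_s'])
V=[]
for c in ['scene','side']:
    p=viewer.grab_frame(c); save(p,c+'6')
    i=cv2.imread(f'pics/{c}6.png'); u,v=map(int,proj(p,[490,90,238])); k=45
    V.append(cv2.resize(i[v-k:v+k,u-k:u+k],(400,400),interpolation=cv2.INTER_CUBIC))
    for n in ('boss_hole','coupon','caliper'): print(c,n,[(round(d['score'],2),np.round(d['location'])) for d in viewer.pinpoint(n,p)[:2]])
cv2.imwrite('pics/m6.png',np.hstack(V))
E
```

```text
boss x [0.003 0.002 1.   ] tilt deg 0.21016412988411276 closed z 213.39007708700524 [ 0.11  0.03 -0.21  0.02  0.02  0.29] 39.999090917408466 15.8
scene boss_hole [(0.81, array([283., 174.]))]
scene coupon [(0.85, array([282., 218.])), (0.57, array([344., 307.]))]
scene caliper [(0.61, array([209., 207.]))]
side boss_hole [(0.31, array([269., 351.]))]
side coupon [(0.69, array([262., 286.])), (0.55, array([388., 230.]))]
side caliper [(0.86, array([272., 350.]))]
```

View pics/m6.png

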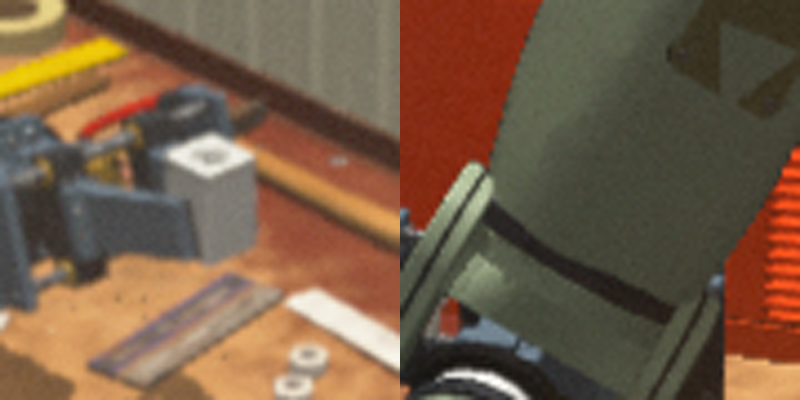

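The hole points up at crop (212,155) and the block is upright, gripped and at rest. The coupon and caliper are where they were, so I'll hand it in.

```bash
python3 -c "
from workcell import env; print(env.job_done())"
```

```text
the job is handed in; nothing more can be done
None
```

I seated the boss drilled end down over the gauge pin, lifted it out, turned it end for end and handed in while holding it hole up and still, its lower end about 213 mm above the bench; the hand-in returned no verdict, and I saw no bystander moved.

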